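Snap the steel cap onto the refilled oil bottle and keep it pressed home

ROBOT

A 6-joint arm with a two-finger parallel gripper is mounted at the origin on a cart in front of the work surface, level with it; the furniture and walls round the work are solid. World frame = base frame: x ahead of the robot, y to its left, z up, the work surface at z = 0. Lengths are in mm, angles in degrees, forces in N, time in s.
With the tool pointing down it reaches from about 350 to 850 mm from the base axis. Payload 8.1 kg.
Tool frame: the origin (TCP) lies at the very end of the fingers, on their centre line; the grasp point (between the pads) lies 19 mm behind it (r.grip_depth is the distance from the TCP to the grasp point, in mm); z points along the fingers, y is the direction in which the jaws open and shut (so a half turn about z gives the same grasp; the last joint's range is limited). The gripper opens to 85 mm and grips with 20 to 120 N. Pads are 22 mm wide; open, the fingers measure 114 mm over their backs; the gripper's body (76 mm by 85 mm) begins 54 mm behind the grasp point. The pads swing forward as they close: fully open they stand 13 mm farther back than shut.
Start: joints at [-79.664, 7.471, 85.268, -0, 87.261, -4.893], TCP at [157.629, -578.929, 231.292] pointing down, gripper open.
Joint ranges: [-169.43, 169.43], [-51.17, 129.36], [1.28, 143.12], [-76.62, 256.62], [0, 156.53], [-152.29, 152.29]. Speed limits (degrees/s): [136.94, 136.94, 159.86, 180, 180, 180].

INTERFACE

Orientations are given as [roll, pitch, yaw] about the fixed x, y, z axes, in that order (R = Rz(yaw) Ry(pitch) Rx(roll)).
In Python, from bench import status, viewer, hand_in, r gives the robot as it stands.
- The arm moves only by the shell command python3 -m crank 'ROWS' [OPENING] [FORCE]. ROWS is a JSON object of lists of equal length, an entry for each row: "slide": the shift along the tool's x, y, z in m, a list of three; "twist": the turn about the tool's z in rad. A call has 1 to 8 rows; each row shifts and turns the commanded pose from where the row before left it, along the tool's axes as they then stand; what a row does not reach is not made up. A row lasts 1/10 s, in which the tool goes at most 50 mm and 8.59 degrees, less where a joint would pass 70% of its speed; a pose out of reach is approached as far as the arm can. A call with a gripper value outside its range is refused whole. OPENING is the closure, from 0 (fully open) to 1 (shut), set as the call begins (- or left out, the last holds). The fingers move at their own pace and stop on an object; FORCE is the grip in N (left out, the last holds). Time passes only in rows, so rows that do not move let the fingers close. It gives the time, the measured TCP pose, the force and the opening at its end, in the units of the state.
- status.sense(): the state, without advancing time (a new reading comes with each control period).
- viewer.snapshot(name): name is "scene" or "top" or "wrist"; returns a dict with "img" (384x512x3 uint8, red, green, blue), "fx", "fy", "cx", "cy" (pixels), "R" (3x3) and "t" (3): a world point X has camera coordinates R X + t; the wrist camera has in their place "hand_eye" (4x4, takes a point from camera to tool coordinates, whose origin is the TCP and whose axes are the flange's). Camera axes: x right, y down, z forward; pixel columns grow to the right and rows downward; lengths in mm; the calibration is good to about 2 mm. A picture is of the moment at which its call begins: read the wrist's pose just before it. There is no depth.
- hand_in(): hands the job in, once; it reports no verdict.
The state is a dict: "time": time; "joint_pos": joint angles; "qd": joint speeds; "joint_efforts": joint torques, N m; "tool_pos": TCP position; "tcp_rot": TCP orientation; "ft_force": force on the tool from outside, world axes, zero at the start; "wrist_torque": the same for the moment, N m; "finger_gap": finger opening in mm.
Only numpy, scipy, OpenCV 4.12 (cv2) and the standard library are available. Lean on these libraries where they do the work, as an engineer would, in place of code of your own. Each camera call takes 0.05 s, during which the arm holds its last target.

TASK

The refilled oil bottle on the footed board still has its pourer bare: take the loose steel cap from the worktop, set it squarely over the pourer and press it straight down until it clicks over the rubber bead, then keep pressing past the click until the slow, springy seal under its rim is squeezed down as far as it goes. Finish while still pressing the cap down like that, without letting go: the seal needs the pressure to bed in. Leave the bottle standing where it is on the board, and do not knock over or shift the other things.

Things in the scene. Friction and masses are not known exactly. Their poses are not given: they have to be found in the camera images.
- cap: the loose snap cap: a brushed-steel cup with a shallow domed top, 41 mm across (43 mm at its rolled foot) and 48.5 mm tall, 80 g, standing mouth down on the worktop. Origin: centre of its mouth plane (its lower edge), z up through the dome. Inside: an inward lip 3 mm high at the mouth leaves an opening 28.6 mm across; above the lip it is 34 mm across; the inner ceiling is 45 mm above the mouth
- open_bottle: the glazed white oil bottle without a cap, 59 mm across, 170 mm tall, about 0.5 kg, loose, standing on the footed board. Origin: centre of its underside, z up. Its thin pourer spout ends 170 mm above the origin: 8 mm across at the tip, widening to a collar 26 mm across at 147 mm and below
- bead (a point): on the open bottle's axis, 138 mm above its underside: centre of the rubber snap bead round the collar, 32.6 mm across, 6 mm thick. A cap set on it rests with its mouth 3 mm above this point. About 10 N straight down snaps the cap's lip over it; the click is past when the mouth is 3 mm below this point, and the resistance then drops
- seal_top (a point): on the open bottle's axis, 133 mm above its underside (5 mm below the bead's centre): top of the flat rubber seal, 40 mm across, where the mouth of the snapped cap meets it. Springy (3 N per mm) and slow (1 to 2 s to give way). About 9 N squeezes it by its full 3 mm: the mouth is then home, 130 mm above the underside. Released, the cap stays on but rises about 2 mm
- oval_board: the footed wooden serving board the two bottles and the amber jar stand on, 150 x 290 mm (long side along its y), flat top 46 mm above the worktop. Origin: centre of its underside. It does not move. Wall cabinets hang above the rear half of the worktop (from about 0.6 m ahead of the robot): carry things over the front half
- capped_bottle: the twin white oil bottle that already wears its steel cap, 59 mm across and 189 mm tall with the cap, on the same board about 160 mm from the open one; origin: centre of its underside. Leave alone
- amber_jar: small amber jar with black lid, 42 mm across, 72 mm tall, on the board between the bottles; origin: centre of its underside. Leave alone
- pinch_bowl: small grey-brown bowl, 62 mm across, 31 mm tall, on the worktop; origin: centre of its underside. Leave alone
- honey_jar: glass honey jar with dark lid, 65 mm across, 86 mm tall, on the worktop; origin: centre of its underside. Leave alone
- spice_jar: small glass spice jar with black lid, 44 mm across, 92 mm tall, on the worktop; origin: centre of its underside. Leave alone
- teaspoon: steel teaspoon, 130 mm long, 26 mm wide, 11 mm tall, flat on the worktop near its front edge; origin: middle of its underside. Leave alone

How it is judged (in metres and radians):
On the way, in this order (a step that is already met when the one before it is completed fails the run):
1. the cap is set over the pourer, upright, down to the bead but not yet snapped (z of cap in the frame of open_bottle between 0.1375 and 0.156 m and horizontal distance between cap and open_bottle below 0.01 m and angle between the z axis of cap and the z axis of open_bottle, either way round below 0.15 rad), for 0.05 s.
2. the cap has snapped over the bead, square on the neck (z of cap in the frame of open_bottle below 0.1345 m and horizontal distance between cap and open_bottle below 0.004 m and angle between the z axis of cap and the z axis of open_bottle, either way round below 0.08 rad).
At the end, for the whole second after the job is handed in: The robot still presses the cap (over 4 N): its mouth at most 131.2 mm above the bottle's underside (130 is the stop), centred within 4 mm, square within 4.5 degrees; the bottle upright on the board within 30 mm of where it was; the other bottle, jars, bowl and spoon within 20 mm of where they were (z of cap in the frame of open_bottle below 0.1312 m and horizontal distance between cap and open_bottle below 0.004 m and angle between the z axis of cap and the z axis of open_bottle, either way round below 0.08 rad and contact force between any of the fingers, the arm and cap above 4 N and angle between open_bottle's own z axis and vertical below 0.08 rad and distance of open_bottle from where it was at the start of the episode below 0.03 m and z of open_bottle in the frame of oval_board above 0.042 m and linear speed of cap below 0.01 m/s and distance of each of capped_bottle, amber_jar, pinch_bowl, honey_jar, spice_jar, teaspoon from where it was at the start of the episode below 0.02 m); the arm keeps its last pose, push and grip.
It fails at once if the capped bottle is knocked over or shifted by more than 20 mm (distance of capped_bottle from where it was at the start of the episode above 0.02 m or angle between capped_bottle's own z axis and vertical above 0.35 rad).
It fails at once if the amber jar is knocked over or shifted by more than 20 mm (distance of amber_jar from where it was at the start of the episode above 0.02 m or angle between amber_jar's own z axis and vertical above 0.35 rad).
It fails at once if the pinch bowl, honey jar, spice jar or teaspoon is knocked over or shifted by more than 20 mm (distance of any of pinch_bowl, honey_jar, spice_jar, teaspoon from where it was at the start of the episode above 0.02 m or angle between any of pinch_bowl, honey_jar, spice_jar, teaspoon's own z axis and vertical above 0.35 rad).
It fails at once if the open bottle is knocked over (angle between open_bottle's own z axis and vertical above 0.35 rad).
It also fails if it takes over 58 s, if anything falls off the work surface, if the arm or the gripper's body presses on something with over 40 N, if the wrist force passes 120 N, or if a joint passes its speed limit or range.

## Working session

There is one attempt and no reset: what is moved stays moved. The work goes in short steps, Python scripts to look and compute and a shell command to move; the robot and the scene stay as the last step left them, time stands still between calls to the robot, and variables do not carry over. Pictures are saved under pics/ and viewed, and the job is handed in when it is done.

```bash
ls; mkdir -p pics; python3 - <<'E'
from bench import status, viewer, r
import cv2
print(status.sense())
print([a for a in dir(r) if a[0]!='_'])
for n in ("scene","top","wrist"):
    s=viewer.snapshot(n); cv2.imwrite(f"pics/{n}0.png",s["img"][:,:,::-1])
    print(n,{k:v for k,v in s.items() if k!="img"})
E
```

```text
pics
{'time': 0.0, 'joint_pos': array([-7.96636672e+01,  7.51518141e+00,  8.53310574e+01, -1.43691659e-06,
        8.72612162e+01, -4.89350612e+00]), 'qd': array([ 0.01275496,  0.12789608, -0.02885901, -0.02989097,  0.03821467,
        0.11451373]), 'joint_efforts': array([-3.32102376e-03, -5.69415092e+01, -5.00554061e+01, -6.43006297e-04,
        1.48305466e-02,  4.67738435e-07]), 'tool_pos': array([ 157.53105759, -578.36945066,  230.22662678]), 'tcp_rot': array([-1.79892937e+02, -9.16490857e-03,  1.52298304e+01]), 'ft_force': array([-0.56769702,  0.05550276, -0.3351237 ]), 'wrist_torque': array([-0.02437651, -0.00598705,  0.02453302]), 'finger_gap': 85.30343229197207}
['PlanningError', 'grip_depth']
scene {'fx': 495.69342543675896, 'fy': 495.69342543675896, 'cx': 263.8328813392909, 'cy': 177.97027221852787, 'R': array([[ 0.7303878 , -0.68296065,  0.00992015],
       [-0.45610633, -0.49848804, -0.73720872],
       [ 0.50842962,  0.53392361, -0.67559226]]), 't': array([-365.35990561,  318.79633703, 1549.31682634])}
top {'fx': 465.51914889360114, 'fy': 465.51914889360114, 'cx': 251.74834728326059, 'cy': 192.35370540227487, 'R': array([[ 0.00724515, -0.99994885, -0.0070569 ],
       [-0.9938493 , -0.00642075, -0.11055474],
       [ 0.11050378,  0.00781448, -0.99384498]]), 't': array([-2.35589578e-01,  5.16739004e+02,  1.47755281e+03])}
wrist {'fx': 321.1685376804672, 'fy': 321.1685376804672, 'cx': 256.2634325325575, 'cy': 189.2784368207594, 'hand_eye': array([[-7.26060918e-04, -9.63491509e-01, -2.67737903e-01,
         6.71011568e+01],
       [ 9.99999599e-01, -5.59348862e-04, -6.98940067e-04,
        -4.85676468e-01],
       [ 5.23663929e-04, -2.67738304e-01,  9.63491529e-01,
        -1.42201193e+02],
       [ 0.00000000e+00,  0.00000000e+00,  0.00000000e+00,
         1.00000000e+00]])}
```

View pics/scene0.png

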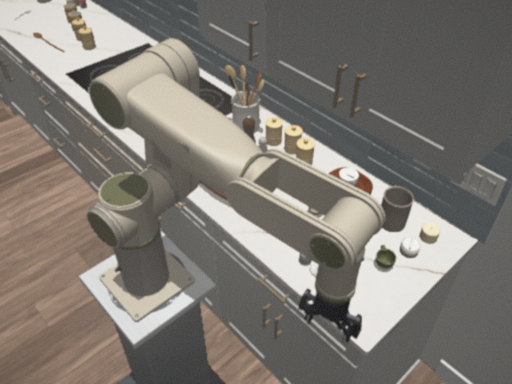

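View pics/top0.png

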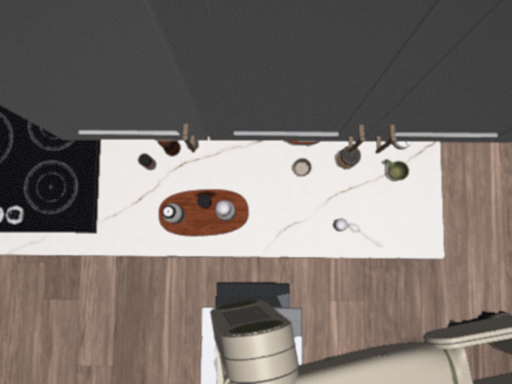

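View pics/wrist0.png

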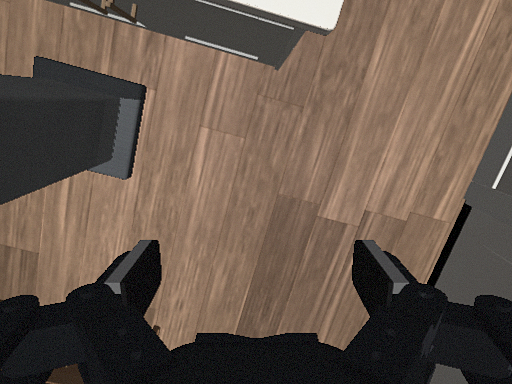

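```bash
python3 - <<'E'
import cv2
a=cv2.imread("pics/top0.png")
cv2.imwrite("pics/top0a.png",cv2.resize(a[140:260,130:260],None,fx=6,fy=5,interpolation=cv2.INTER_CUBIC)[:600,:800])
cv2.imwrite("pics/top0b.png",cv2.resize(a[135:260,270:420],None,fx=4.8,fy=4.8,interpolation=cv2.INTER_CUBIC)[:600])
E
```

```text
(no output)
```

View pics/top0a.png

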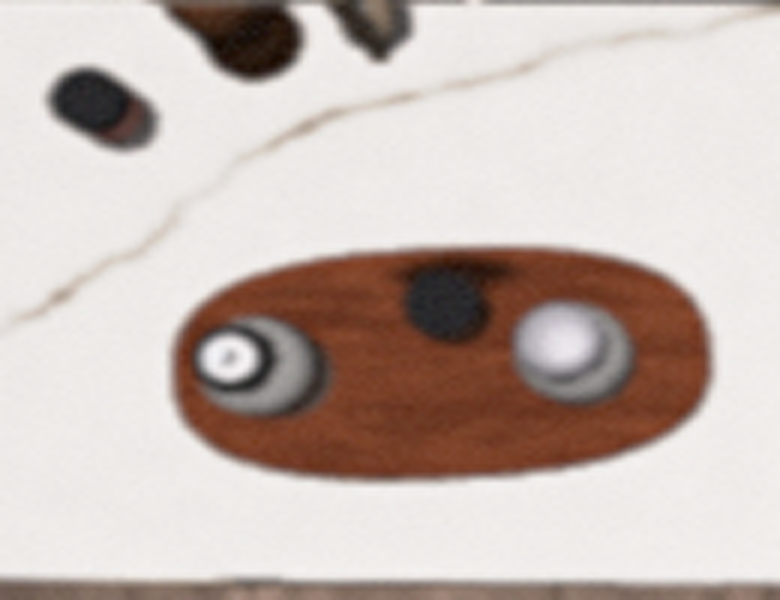

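View pics/top0b.png

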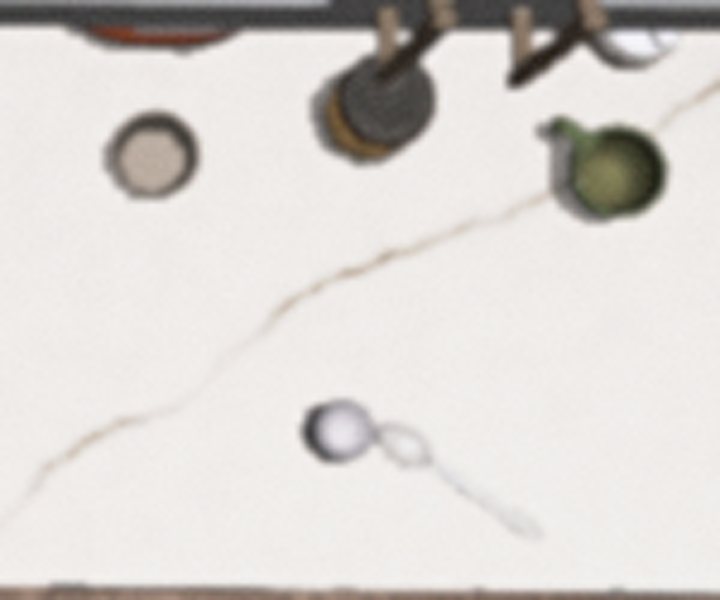

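```bash
cat > h.py <<'E'
import numpy as np, cv2
from scipy.spatial.transform import Rotation as Ro
from bench import status, viewer
def ray(s,u,v,z,pose=None):
    d=np.array([(u-s["cx"])/s["fx"],(v-s["cy"])/s["fy"],1.])
    if pose is None:
        R=s["R"]; o=-R.T@s["t"]; d=R.T@d
    else:
        T=s["hand_eye"]; Rt,p=pose
        o=Rt@T[:3,3]+p; d=Rt@(T[:3,:3]@d)
    return o+d*(z-o[2])/d[2]
def wpose():
    q=status.sense(); return Ro.from_euler("xyz",q["tcp_rot"],degrees=True).as_matrix(),np.array(q["tool_pos"])
def wsnap(name):
    p=wpose(); s=viewer.snapshot("wrist"); cv2.imwrite(f"pics/{name}.png",s["img"][:,:,::-1]); return s,p
def proj(s,X,pose=None):
    X=np.asarray(X,float)
    if pose is None: c=s["R"]@X+s["t"]
    else:
        Rt,p=pose;T=s["hand_eye"]; c=T[:3,:3].T@(Rt.T@(X-p)-T[:3,3])
    return np.array([s["fx"]*c[0]/c[2]+s["cx"],s["fy"]*c[1]/c[2]+s["cy"]])
E
python3 - <<'E'
from h import *
s=viewer.snapshot("top")
for n,u,v,z in [("cap",340.4,224.6,46),("spoon bowl",270+400/4.8,135+443/4.8,5),("spoon end",270+535/4.8,135+533/4.8,5),("tip",130+231/6,140+357/5,216),("capped",130+560/6,140+340/5,233),("amber",130+447/6,140+304/5,118),("bowl",270+152/4.8,135+155/4.8,31),("honey",270+388/4.8,135+102/4.8,86),("spice",130+85/6,140+98/5,92)]:
    print(n,ray(s,u,v,z).round(1))
E
```

```text
cap [ 413.8 -278.5   46. ]
spoon bowl [ 407.1 -327.9    5. ]
spoon end [ 347.1 -417.9    5. ]
tip [440.3 236.3 216. ]
capped [449.7  80.5 233. ]
amber [480. 146. 118.]
bowl [ 599.4 -158.2   31. ]
honey [ 626.2 -306.8   86. ]
spice [610.6 340.1  92. ]
```

```bash
python3 -m crank '{"slide":[[0,0,0],[0,0,0],[0,0,0],[0,0,0],[0,0,0],[0,0,0],[0,0,0],[0,0,0]],"twist":[-0.145,-0.145,-0.145,-0.145,-0.145,-0.145,-0.145,-0.145]}' 0
python3 -m crank '{"slide":[[0,0,0],[0.03,0.025,0],[0.035,0.03,0],[0.035,0.03,0],[0.035,0.03,0],[0.035,0.03,0],[0.035,0.03,0],[0.035,0.03,0]],"twist":[-0.145,0,0,0,0,0,0,0]}'
```

```text
time: 1.0
tool_pos: [157.6, -578.8, 231.0]
tcp_rot: [-180.0, -0.0, 82.0]
ft_force: [-0.4, 0.4, -0.2]
finger_gap: 85.3
time: 1.8
tool_pos: [363.5, -337.3, 231.3]
tcp_rot: [180.0, 0.0, 90.0]
ft_force: [0.7, -1.1, 0.5]
finger_gap: 85.6
```

```bash
python3 -m crank '{"slide":[[0.03,0.025,0],[0.03,0.025,0],[0,0,0.03],[0,0,0.03],[0,0,0.02],[0,0,0],[0,0,0]],"twist":[0,0,0,0,0,0,0]}'
python3 - <<'E'
from h import *
s,p=wsnap("w1"); print(p); print(status.sense()["tool_pos"])
print(proj(s,[414,-278,46],p))
E
```

```text
time: 2.5
tool_pos: [412.5, -278.8, 151.5]
tcp_rot: [-180.0, -0.0, 90.0]
ft_force: [1.9, 0.1, -0.1]
finger_gap: 85.2
(array([[ 2.07677199e-05,  9.99999866e-01, -5.17366773e-04],
       [ 9.99999905e-01, -2.05423689e-05,  4.35574654e-04],
       [ 4.35563967e-04, -5.17375769e-04, -9.99999771e-01]]), array([ 412.49475031, -278.84484095,  151.53349382]))
[ 413.06533006 -279.40752097  152.54297546]
[259.29043242 187.54366722]
```

View pics/w1.png

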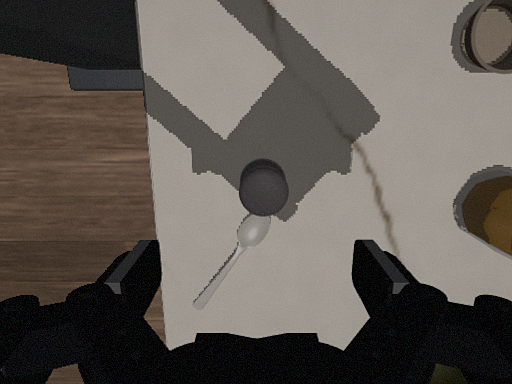

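```bash
python3 - <<'E'
import cv2,numpy as np
a=cv2.imread("pics/w1.png")[145:235,220:310]
b=np.clip(a.astype(float)*2.2,0,255).astype(np.uint8)
cv2.imwrite("pics/w1z.png",cv2.resize(b,None,fx=6.6,fy=6.6,interpolation=cv2.INTER_NEAREST))
g=cv2.cvtColor(a,cv2.COLOR_BGR2GRAY)
for r in range(10,75,3): print(145+r,''.join('%4d'%x for x in g[r,14:76:2]))
E
```

```text
155   86  86  86  83  82  81  84  89  83  83  85  82  87  83  82  87  84  81  83  82  85  83  81  83  84  87  82  82  84  82  83
158   81  86  88  85  80  82  86  84  80  85  84  81  72  72  64  72  80  82  82  85  84  83  82  81  82  85  84  79  86  83  80
161   82  82  88  85  85  83  83  84  81  48  44  38  38  32  30  32  27  26  38  54  68  81  78  88  84  88  84  85  82  83  78
164   85  85  89  85  86  84  77  51  32  34  35  34  28  28  36  34  29  35  39  38  20  46  66  86  87  85  87  81  79  84  82
167   82  80  80  89  85  69  40  37  37  32  43  38  40  44  39  40  40  40  43  43  32  29  32  54  91  83  81  84  80  83  82
170   82  86  81  86  67  39  35  42  42  37  44  51  49  49  46  49  46  52  51  49  34  47  38  32  48  88  85  79  87  82  81
173   82  84  83  81  34  39  40  40  44  48  49  60  49  57  61  62  61  59  56  48  60  50  39  42  36  74  84  85  84  83  81
176   83  80  87  65  23  32  38  49  53  52  63  61  67  65  65  64  66  68  63  63  59  62  54  48  35  46  85  83  79  80  83
179   76  86  85  43  33  48  49  57  59  61  59  65  67  63  71  67
[... 1037 characters left out ...]
 64  62  57  61  59  62  64  59  54  87  84  88  83  83
206  155 155 155 151 157  42  51  60  53  62  60  56  59  56  59  59  61  58  64  59  59  61  65  55  51  88  83  80  83  85  82
209  156 153 153 156 155 165  99  41  56  57  60  58  57  59  62  61  53  53  63  55  58  59  52  55  84  86  84  82  84  85  82
212  159 154 155 155 153 154 154 158  47  44  51  60  58  53  54  52  58  62  52  55  48  60  80  89  84  80  82  81  85  81  81
215  156 155 156 155 160 153 144  74 100 141 136  86  74  53  53  45  57  74  88 141  90  92  88  83  80  86  84  79  81  96 164
218  155 154 157 160 151  93 100 134 133 135 136 137 136 132 132 136 130 144  97 158 157 155 139  75  76  78  82  96 148 158 158
```

View pics/w1z.png

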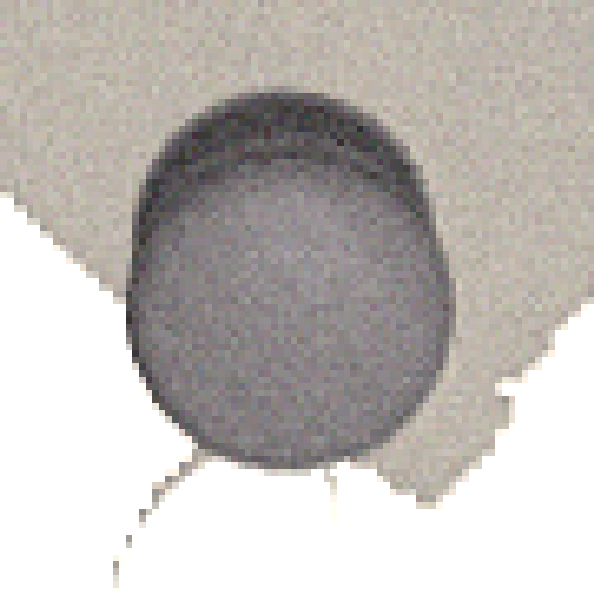

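```bash
python3 - <<'E'
from h import *
s,p=wsnap("w1b"); print(p[1])
for z in (36,40,44): print(z,ray(s,264.1,191.3,z,p), "L",ray(s,220+127/6.6,191,z,p)[0],"R",ray(s,220+455/6.6,191,z,p)[0],"bot+20.5",ray(s,264.1,145+468/6.6,z,p)[1]+20.5)
print("foot far edge -21.5",ray(s,264,158.5,1.5,p)-[0,21.5,0])
E
```

```text
[ 413.06533006 -279.40752097  152.54297546]
36 [ 418.88086875 -284.96182821   36.        ] L 398.0670967298233 R 439.679025155279 bot+20.5 -286.35986138580165
40 [ 418.77732742 -283.82199225   40.        ] L 398.2853918063642 R 439.253888889457 bot+20.5 -284.88142346010613
44 [ 418.6737861 -282.6821563   44.       ] L 398.5036868829052 R 438.82875262363507 bot+20.5 -283.4029855344106
foot far edge -21.5 [ 419.50360128 -284.81567481    1.5       ]
```

```bash
python3 -m crank '{"slide":[[-0.005,0.006,0.02],[0,0,0.03],[0,0,0.03],[0,0,0.03],[0,0,0.02],[0,0,0],[0,0,0]],"twist":[0,0,0,0,0,0,0]}'
python3 - <<'E'
from h import *
s,p=wsnap("w2"); print(p[1])
E
```

```text
time: 3.3
tool_pos: [419.3, -284.7, 22.7]
tcp_rot: [179.9, 0.0, 90.0]
ft_force: [-0.4, 0.2, 1.5]
finger_gap: 85.3
[ 419.32936487 -284.6518303    22.68831775]
```

View pics/w2.png

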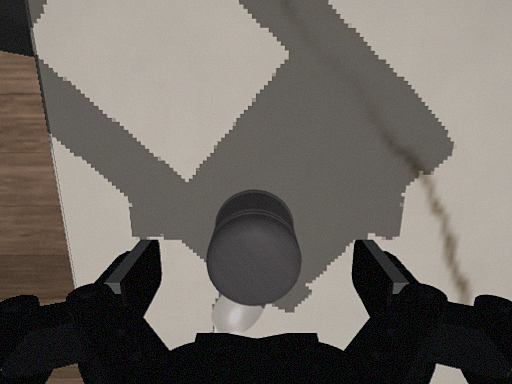

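```bash
python3 - <<'E'
from h import *
s,p=wsnap("w2b"); print(p[1])
for z in (38,40,42): print(z,ray(s,207,257,z,p)[0],ray(s,301,257,z,p)[0],ray(s,254,305,z,p)[1]+20.5, ray(s,254,190,1.5,p)[1]-21.5)
E
python3 -m crank '{"slide":[[0,0,0.006],[0,0,0.006],[0,0,0],[0,0,0]],"twist":[0,0,0,0]}'
```

```text
[ 419.85916001 -285.07207665   23.37196048]
38 397.4404536658716 438.59065166240845 -286.8907005876681 -284.4410566611821
40 397.77584778558247 438.28029560508963 -285.468636146387 -284.4410566611821
42 398.11124190529335 437.9699395477708 -284.04657170510586 -284.4410566611821
time: 3.8
tool_pos: [418.4, -283.7, 9.1]
tcp_rot: [-180.0, -0.0, 90.0]
ft_force: [-0.7, -0.3, 0.5]
finger_gap: 85.4
```

```bash
python3 -m crank '{"slide":[[0,0,0],[0,0,0],[0,0,0],[0,0,0],[0,0,0],[0,0,0],[0,0,0],[0,0,0]],"twist":[0,0,0,0,0,0,0,0]}' 1 80
```

```text
time: 4.6
tool_pos: [419.1, -284.3, 9.8]
tcp_rot: [180.0, 0.0, 90.0]
ft_force: [0.3, -0.3, 5.9]
finger_gap: 40.3
```

```bash
python3 -m crank '{"slide":[[0,0,-0.01],[0,0,-0.03],[0,0,-0.03],[0,0,-0.04],[0,0,-0.04],[0,0,-0.04],[0,0,-0.04],[0,0,0]],"twist":[0,0,0,0,0,0,0,0]}'
python3 - <<'E'
from h import *
s,p=wsnap("w3"); print(p[1]); print(status.sense()["finger_gap"],status.sense()["ft_force"])
s=viewer.snapshot("scene"); cv2.imwrite("pics/s3.png",s["img"][:,:,::-1])
E
```

```text
time: 5.4
tool_pos: [420.9, -285.8, 246.7]
tcp_rot: [179.5, 0.4, 90.0]
ft_force: [0.1, -0.6, -1.1]
finger_gap: 39.9
[ 420.89641868 -285.79114721  246.72771557]
40.29302898456137 [ 0.04401643  0.72986511 -1.67366218]
```

View pics/w3.png

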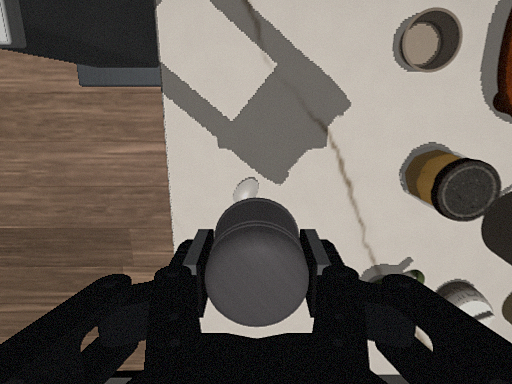

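View pics/s3.png

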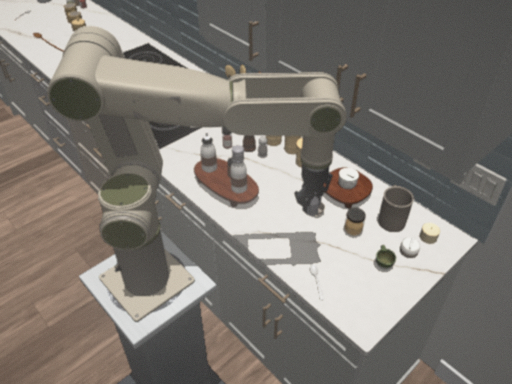

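```bash
python3 - <<'E'
import cv2,numpy as np
a=cv2.imread("pics/w3.png")[185:335,190:325]
b=np.clip(a.astype(float)*2.2,0,255).astype(np.uint8)
cv2.imwrite("pics/w3z.png",cv2.resize(b,None,fx=4,fy=4,interpolation=cv2.INTER_NEAREST))
E
```

```text
(no output)
```

View pics/w3z.png

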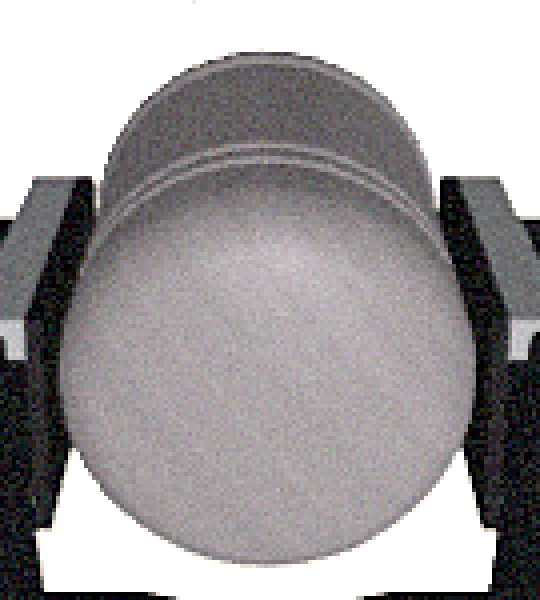

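```bash
python3 - <<'E'
from h import *
s=viewer.snapshot("wrist"); I=(np.eye(3),np.zeros(3))
for zt in (-26,-29,-32): # dome edge plane in tool z
    f=ray(s,257,222.5,zt,I); n=ray(s,257,326.5,zt,I); l=ray(s,205,272,zt,I); r_=ray(s,308.75,272,zt,I)
    print(zt,"x far/near/mid",f[0].round(2),n[0].round(2),((f+n)/2)[0].round(2),"diam",(f-n)[0].round(2),"y",l[1].round(2),r_[1].round(2))
for zt in (6,9,12):
    f=ray(s,257,198,zt,I); print(zt,"foot far x-21.5",f[0]-21.5)
E
```

```text
-26 x far/near/mid 22.5 -24.82 -1.16 diam 47.32 y -21.55 20.4
-29 x far/near/mid 23.68 -22.42 0.63 diam 46.1 y -21.02 19.85
-32 x far/near/mid 24.85 -20.03 2.41 diam 44.88 y -20.48 19.31
6 foot far x-21.5 1.087913888289144
9 foot far x-21.5 0.16782656995785317
12 foot far x-21.5 -0.7522607483734376
```

```bash
python3 -m crank '{"slide":[[0.01,0,-0.02],[0.02,0.0035,-0.034],[0.035,0.004,0],[0.04,0.004,0],[0.04,0.004,0],[0.04,0.004,0],[0.04,0,0],[0.04,0,0]],"twist":[0,0,0,0,0,0,0,0]}'
python3 -m crank '{"slide":[[0.04,0,0],[0.04,0,0],[0.04,0,0],[0.035,0,0],[0.02,0,0],[0.01,0,0],[0,0,0],[0,0,0]],"twist":[0,0,0,0,0,0,0,0]}'
python3 - <<'E'
from h import *
s,p=wsnap("w4"); print(p[1])
for z in (216,193,184): print(proj(s,[440,236,z],p))
s=viewer.snapshot("scene"); cv2.imwrite("pics/s4.png",s["img"][:,:,::-1])
s=viewer.snapshot("top"); cv2.imwrite("pics/t4.png",s["img"][:,:,::-1])
E
```

```text
time: 6.35
tool_pos: [436.9, -17.2, 290.9]
tcp_rot: [-179.8, -0.0, 90.0]
ft_force: [1.3, -0.3, -0.7]
finger_gap: 40.7
time: 7.15
tool_pos: [437.8, 165.3, 292.4]
tcp_rot: [-179.9, 0.1, 90.0]
ft_force: [-0.7, -0.1, -1.1]
finger_gap: 40.6
[437.83407104 165.25059145 292.35992324]
[260.98081292  95.82177052]
[260.59194936  96.21297854]
[260.45927984  96.34644794]
```

View pics/w4.png

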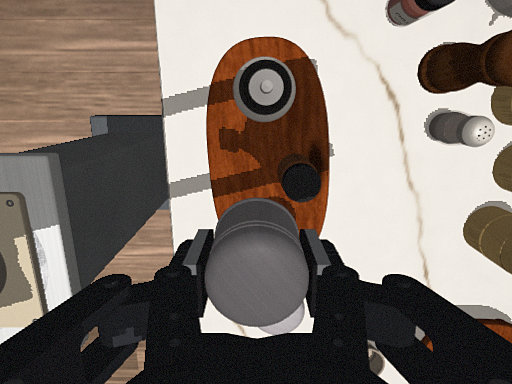

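View pics/s4.png

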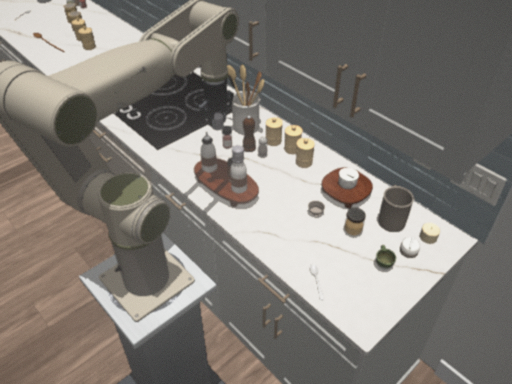

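```bash
python3 - <<'E'
from h import *
a=cv2.imread("pics/w4.png")
cv2.imwrite("pics/w4z.png",cv2.resize(a[50:130,225:310],None,fx=7,fy=7,interpolation=cv2.INTER_NEAREST))
g=cv2.cvtColor(a,cv2.COLOR_BGR2GRAY)
for r in (80,84,87,90): print(r,g[r,230:305])
print(g[50:128,266])
E
```

```text
80 [ 33  43  50  50  77 101 101 103 104  98   6  21  14  28  18  17  21  29
  21  51 128 154 144 141 142 149 146 139 143 147 149 151 146 142 146 167
 168 173 167 159 150 151 152 154 155 150 154 152 153 151 153 155  96   4
  20  17  18  21  24  11  38  97 130 123  94  22  35  41  41  48  50  53
  46  39  46]
84 [ 35  40  44  63  96 100  97 104  95  25  19  23  31  27  12  14  15   6
  67 128 151 139 142 146 141 143 141 142 139 137 113 109 168 161 165 162
 172 173 174 171 171 172 164 153 155 151 154 154 153 154 156 156 155  85
   2  25  16  15  24  17  18  62 135 124 117  72  24  44  39  48  44  45
  45  36  39]
87 [ 45  31  47  86  98  98  96 105  90  20  24  19  22  25  21  10  24  10
  67 152 143 140 140 142 138 141 143 141 143 133  78 116 167 155 157 157
 153 161 161 167 169 177 164 146 153 151 153 153 156 150 152 155 159 124
   1  19  16  16  28  21  13  53 124 127 125 107  24  35  43  39  44  38
  42  40  32]
90 [ 48  41  48  75  94  97 100 109  96  41  13  30  20  16  18  17  26   7
  44 113 154 141 144 143 143 140 139 137 139 143 133  60  84 139 158 162
 164 163 165 167 146 108 138 153 151 151 152 152 156 148 156 157 150  79
  12  16  20  22  28  22  23  65 133 121 119  95  27  34  44  38  49  53
  49  45  35]
[ 83  80  76  80  75  79 102 159 154 119   0  24  21  22  27   9  16  10
  67 152 155 155 153 153 147 147 151 151 152 153 168 173 171 171 172 166
 156 153 158 157 164 155  90  89 144 147 142 146 142 145 145 145 144 150
 148  92   0  26   5  18  27  23  11  14  41  90 109 100 106 103 102  91
  45  41  47  39  47  47]
```

View pics/w4z.png

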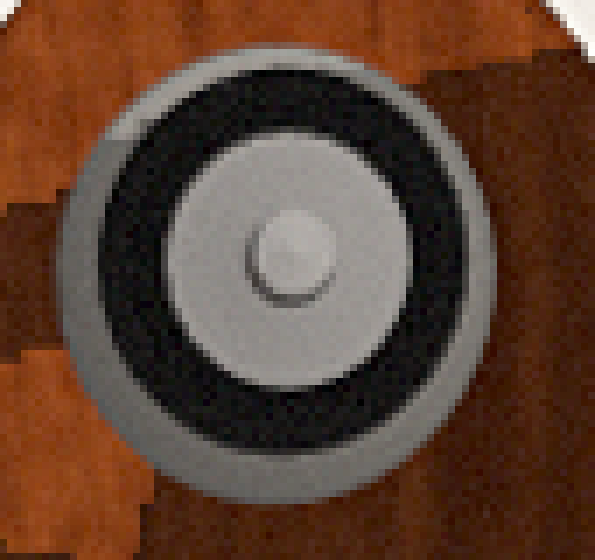

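```bash
python3 - <<'E'
from h import *
s,p=wsnap("w4b"); print(p[1])
for n,u,v,z in [("tip",267,86,216),("collar",265.9,86.6,193),("seal",265.2,87.1,179)]: print(n,ray(s,u,v,z,p))
m=cv2.cvtColor(s["img"],cv2.COLOR_RGB2GRAY)
roi=np.zeros_like(m); cv2.circle(roi,(266,87),32,255,-1)
k=((m<60)&(roi>0)).astype(np.uint8)*255
cs,h=cv2.findContours(k,cv2.RETR_CCOMP,cv2.CHAIN_APPROX_NONE)
for c in cs:
    if len(c)>60: print(cv2.fitEllipse(c),len(c))
for _ in range(4): print(viewer.snapshot("top")["t"][0]*0, status.sense()["tool_pos"])
# top
t=viewer.snapshot("top"); 
E
```

```text
[438.25912933 165.0042884  293.14532758]
tip [444.54811015 241.93747075 216.        ]
collar [444.4835118  242.45648078 193.        ]
seal [444.34788036 242.63639255 179.        ]
((252.28720092773438, 91.97988891601562), (73.68925476074219, 89.9834213256836), 69.16458892822266) 103
((263.7790832519531, 86.5970687866211), (51.38807678222656, 53.96781539916992), 6.481446266174316) 150
((264.5971374511719, 86.26116943359375), (36.314208984375, 37.96073532104492), 3.0134317874908447) 105
-0.0 [438.29727399 165.21629641 293.350026  ]
-0.0 [438.30551311 165.35563259 293.39991475]
-0.0 [438.29630185 165.52866069 293.42976959]
-0.0 [438.26084639 165.60662383 293.42891668]
```

```bash
python3 - <<'E'
from h import *
a=cv2.imread("pics/s4.png"); s=viewer.snapshot("scene")
print(proj(s,[444.3,242.2,216]),proj(s,[444.3,242.2,179]),proj(s,[444.3,242.2,46]))
b=cv2.imread("pics/t4.png"); t=viewer.snapshot("top"); print(proj(t,[444.3,242.2,216]),proj(t,[444.3,242.2,193]))
cv2.imwrite("pics/s4z.png",np.hstack([cv2.resize(a[120:180,185:225],None,fx=9,fy=9,interpolation=cv2.INTER_NEAREST),cv2.resize(b[190:235,150:190],None,fx=10,fy=12,interpolation=cv2.INTER_NEAREST)]))
E
```

```text
[206.29826254 131.79390546] [207.00259521 140.02174811] [209.37917587 167.78438453]
[166.45561667 209.97600935] [167.97066887 210.56018463]
```

View pics/s4z.png

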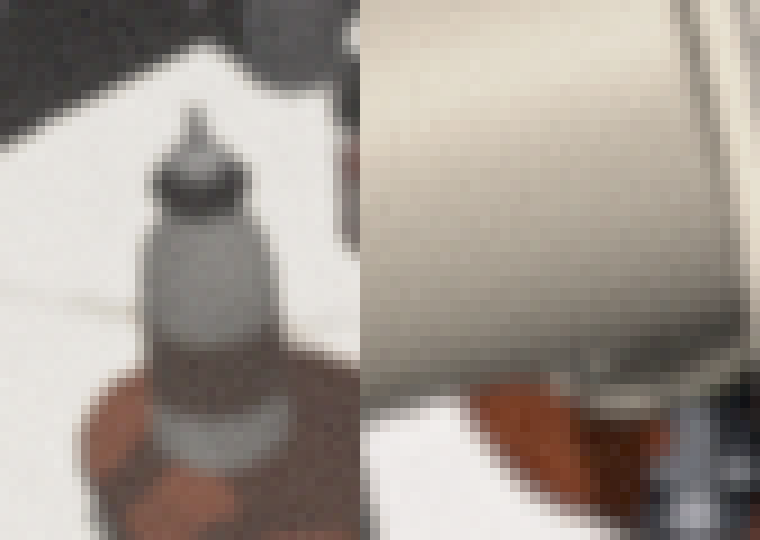

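```bash
python3 -m crank '{"slide":[[0.015,0.002,0],[0.025,0.002,0],[0.0215,0.002,0.01],[0.015,0,0.02],[0,0,0.02],[0,0,0],[0,0,0],[0,0,0]],"twist":[0,0,0,0,0,0,0,0]}'
python3 - <<'E'
from h import *
print(status.sense()["tool_pos"],status.sense()["ft_force"])
s=viewer.snapshot("scene");a=s["img"][:,:,::-1]; cv2.imwrite("pics/s5.png",a)
X=status.sense()["tool_pos"]; print(proj(s,X),proj(s,X-[0,0,10]))
t=viewer.snapshot("top");b=t["img"][:,:,::-1]
cv2.imwrite("pics/s5z.png",np.hstack([cv2.resize(a[90:150,185:225],None,fx=9,fy=9,interpolation=cv2.INTER_NEAREST),cv2.resize(b[190:235,150:190],None,fx=10,fy=12,interpolation=cv2.INTER_NEAREST)]))
for _ in range(3): viewer.snapshot("top"); print(status.sense()["tool_pos"])
E
```

```text
time: 8.5
tool_pos: [444.7, 242.9, 244.7]
tcp_rot: [179.9, -0.0, 90.0]
ft_force: [0.4, -0.1, 0.4]
finger_gap: 40.4
[444.71741993 242.86894368 244.73872109] [ 0.3718008  -0.13705967  0.37722235]
[205.75692927 125.06828926] [205.95343413 127.36536584]
[444.77742032 242.63003683 244.66025258]
[444.65008316 242.57552804 244.35735283]
[444.55455025 242.52027428 244.15873935]
```

View pics/s5z.png

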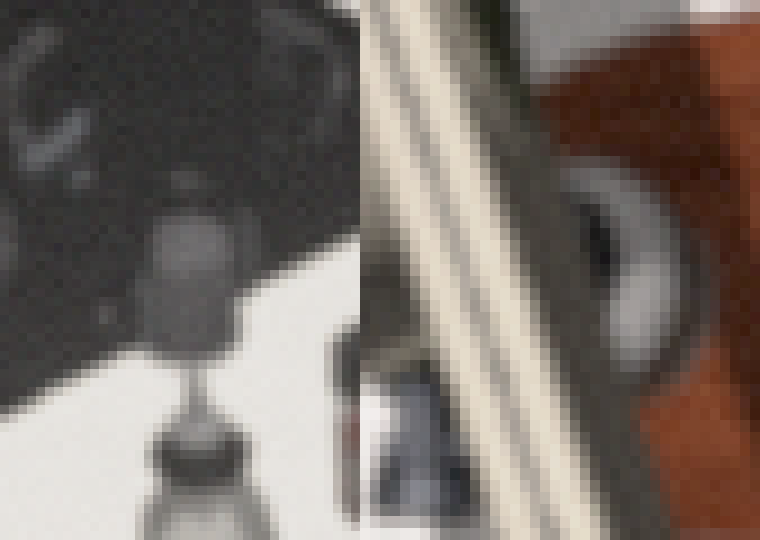

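```bash
python3 - <<'E'
from h import *
acc=0
for i in range(4):
    s=viewer.snapshot("scene"); acc=acc+s["img"].astype(float).mean(2)
acc/=4
for v in range(112,152): print(v,acc[v,196:218].astype(int))
print(status.sense()["tool_pos"])
cv2.imwrite("pics/s6.png",s["img"][:,:,::-1])
E
```

```text
112 [50 54 53 54 52 53 54 54 54 55 53 53 55 55 54 54 54 55 55 54 52 55]
113 [52 51 55 54 54 54 54 59 61 62 63 60 60 55 54 57 62 59 55 56 55 55]
114 [54 55 51 52 51 56 67 80 86 87 85 85 79 69 61 67 78 73 63 55 54 56]
115 [ 54  57  53  54  55  57  79  96 102 102 105 104  99  88  72  72  83  76
  62  55  56  58]
116 [ 55  56  54  55  56  63  88 103 106 107 107 106 106 102  84  70  78  71
  60  57  59  58]
117 [ 56  55  56  55  57  67  92 105 107 107 108 109 108 105  91  74  77  72
  63  59  60  61]
118 [ 56  56  57  56  56  68  95 105 108 110 110 110 107 104  92  75  79  72
  63  61  60  71]
119 [ 55  55  55  57  59  73  92 105 107 109 108 107 104  98  90  73  77  74
  66  71  95 126]
120 [ 56  56  58  59  70  78  90  95 102 103 102  99  95  90  86  72  77  91
 105 127 164 191]
121 [ 57  58  55  61  76  84  84  87  92  92  91  90  90  88  85  74  86 126
 165 193 215 224]
122 [ 55  55  56  63  77  88  83  86  88  91  89  88  90  90  85  88 123 168
 208 224 226 226]
123 [ 63  62  56  59  74  85  82  85  90  91  91  90  90  85  90 122 174 209
 222 225 226 226]
124 [ 78  74  62  59  73  84 
[... 1971 characters left out ...]
226 226 226 226 219 183 142 125 121 121 121 123 128 131 132 131 131 150
 192 220 226 226]
146 [227 227 228 225 206 159 127 125 131 137 138 138 140 141 141 134 131 136
 168 212 226 227]
147 [227 227 227 224 193 143 122 131 148 161 161 154 158 164 161 147 134 130
 152 204 225 228]
148 [227 226 228 223 188 137 126 144 165 176 178 171 175 180 177 157 134 129
 141 188 221 226]
149 [227 227 229 223 186 138 137 158 171 179 180 180 182 181 179 164 145 132
 132 171 215 227]
150 [227 227 228 224 184 136 143 161 172 175 176 177 180 177 176 171 154 136
 130 161 212 227]
151 [225 227 228 223 181 139 146 159 167 169 172 173 174 173 170 162 148 133
 126 151 209 226]
[444.21294563 242.49183396 243.48759755]
```

View pics/s6.png

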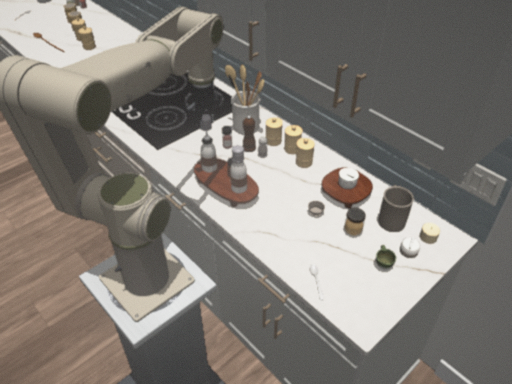

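```bash
python3 -m crank '{"slide":[[-0.0007,0.0003,0.005],[0,0,0.008],[0,0,0.008],[0,0,0.008],[0,0,0.005],[0,0,0],[0,0,0]],"twist":[0,0,0,0,0,0,0]}'
python3 - <<'E'
from h import *
for _ in range(3): viewer.snapshot("scene"); q=status.sense(); print(q["tool_pos"],q["ft_force"],q["wrist_torque"])
s=viewer.snapshot("scene"); a=s["img"][:,:,::-1]; t=viewer.snapshot("top")["img"][:,:,::-1]
cv2.imwrite("pics/s7z.png",np.hstack([cv2.resize(a[100:180,180:240],None,fx=7,fy=7,interpolation=cv2.INTER_NEAREST),cv2.resize(t[180:250,150:190],None,fx=8,fy=8,interpolation=cv2.INTER_NEAREST)]))
E
```

```text
time: 9.65
tool_pos: [444.4, 241.9, 209.2]
tcp_rot: [-180.0, 0.0, 90.0]
ft_force: [0.2, -0.4, -0.0]
finger_gap: 40.2
[444.57992147 241.95927607 209.60161361] [-0.4647038   0.56623537 -0.08392398] [0.01557516 0.01629996 0.01961977]
[444.69605411 241.98229796 209.78231532] [ 0.60937635 -1.11427309 -0.35027807] [-0.00326248  0.03917208 -0.00432945]
[444.71909588 241.99997949 209.81970431] [ 0.37706384 -0.23254304 -0.5532554 ] [ 0.00148774 -0.03569431 -0.04956638]
```

View pics/s7z.png

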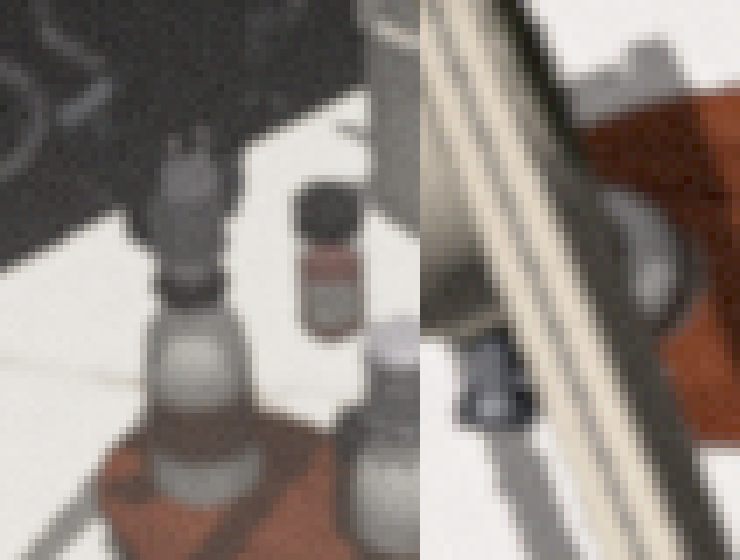

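```bash
python3 -m crank '{"slide":[[0,0,0.002],[0,0,0.002],[0,0,0.002],[0,0,0.002],[0,0,0],[0,0,0]],"twist":[0,0,0,0,0,0]}'
python3 -m crank '{"slide":[[0,0,0.001],[0,0,0.001],[0,0,0.001],[0,0,0],[0,0,0],[0,0,0]],"twist":[0,0,0,0,0,0]}'
```

```text
time: 10.5
tool_pos: [444.4, 241.8, 201.2]
tcp_rot: [-180.0, 0.0, 90.0]
ft_force: [-0.4, 0.8, -0.9]
finger_gap: 40.4
time: 11.1
tool_pos: [444.5, 241.9, 198.3]
tcp_rot: [180.0, -0.0, 90.0]
ft_force: [-1.2, -0.0, -1.2]
finger_gap: 40.7
```

```bash
python3 -m crank '{"slide":[[0,0,0.001],[0,0,0.001],[0,0,0],[0,0,0]],"twist":[0,0,0,0]}'
python3 -m crank '{"slide":[[0,0,0.001],[0,0,0.001],[0,0,0],[0,0,0]],"twist":[0,0,0,0]}'
```

```text
time: 11.5
tool_pos: [444.4, 241.9, 196.4]
tcp_rot: [180.0, -0.0, 90.0]
ft_force: [-0.0, -0.8, 0.7]
finger_gap: 40.1
time: 11.9
tool_pos: [444.9, 242.1, 195.4]
tcp_rot: [179.9, -0.0, 90.0]
ft_force: [-1.1, -0.9, 6.2]
finger_gap: 40.3
```

```bash
python3 -m crank '{"slide":[[0,0,0.001],[0,0,0.001],[0,0,0],[0,0,0]],"twist":[0,0,0,0]}'
python3 -m crank '{"slide":[[0,0,0.001],[0,0,0.001],[0,0,0],[0,0,0]],"twist":[0,0,0,0]}'
```

```text
time: 12.3
tool_pos: [444.8, 242.1, 193.1]
tcp_rot: [179.9, -0.0, 90.0]
ft_force: [-1.6, 0.3, 3.3]
finger_gap: 40.6
time: 12.7
tool_pos: [443.7, 241.5, 189.0]
tcp_rot: [-179.9, 0.1, 90.0]
ft_force: [1.4, -0.1, -6.0]
finger_gap: 40.3
```

```bash
python3 -m crank '{"slide":[[0,0,0.001],[0,0,0.001],[0,0,0],[0,0,0],[0,0,0],[0,0,0]],"twist":[0,0,0,0,0,0]}'
python3 -m crank '{"slide":[[0,0,0.001],[0,0,0.001],[0,0,0],[0,0,0],[0,0,0],[0,0,0]],"twist":[0,0,0,0,0,0]}'
```

```text
time: 13.3
tool_pos: [444.5, 241.9, 188.5]
tcp_rot: [180.0, -0.0, 90.0]
ft_force: [-1.1, -0.1, -0.1]
finger_gap: 40.2
time: 13.9
tool_pos: [445.0, 242.2, 187.5]
tcp_rot: [179.9, -0.0, 90.0]
ft_force: [-1.9, 0.9, 6.0]
finger_gap: 40.4
```

```bash
python3 -m crank '{"slide":[[0,0,0.001],[0,0,0.001],[0,0,0],[0,0,0],[0,0,0],[0,0,0],[0,0,0],[0,0,0]],"twist":[0,0,0,0,0,0,0,0]}'
python3 -m crank '{"slide":[[0,0,0.001],[0,0,0.001],[0,0,0],[0,0,0],[0,0,0],[0,0,0],[0,0,0],[0,0,0]],"twist":[0,0,0,0,0,0,0,0]}'
```

```text
time: 14.7
tool_pos: [445.3, 242.3, 186.2]
tcp_rot: [179.9, -0.1, 90.0]
ft_force: [-3.0, -1.8, 9.6]
finger_gap: 40.6
time: 15.5
tool_pos: [446.1, 242.7, 186.1]
tcp_rot: [179.7, -0.1, 90.0]
ft_force: [-5.0, -1.4, 18.9]
finger_gap: 40.7
```

```bash
python3 -m crank '{"slide":[[0,0,0],[0,-0.0005,0],[0,0,0],[0,-0.0005,0],[0,0,0],[0,0,0],[0,0,0],[0,0,0]],"twist":[0,0,0,0,0,0,0,0]}'
python3 -m crank '{"slide":[[0,0,0],[0,0,0],[0,0,0],[0,0,0],[0,0,0],[0,0,0],[0,0,0],[0,0,0]],"twist":[0,0,0,0,0,0,0,0]}'
python3 - <<'E'
from h import *
s,p=wsnap("w8"); s=viewer.snapshot("scene"); a=s["img"][:,:,::-1]
cv2.imwrite("pics/s8.png",cv2.resize(a[90:230,170:310],None,fx=4,fy=4,interpolation=cv2.INTER_CUBIC))
for _ in range(3): viewer.snapshot("scene"); q=status.sense(); print(q["tool_pos"],q["ft_force"],q["wrist_torque"],q["finger_gap"])
print(proj(s,[444.4,242,176]))
E
```

```text
time: 16.3
tool_pos: [445.1, 242.6, 185.9]
tcp_rot: [179.7, -0.1, 90.0]
ft_force: [-4.4, -2.1, 17.6]
finger_gap: 40.2
time: 17.1
tool_pos: [445.0, 242.5, 185.9]
tcp_rot: [179.7, -0.1, 90.0]
ft_force: [-4.6, -1.8, 18.3]
finger_gap: 40.5
[445.07610637 242.55167329 185.86653127] [-4.76188716 -1.66039556 18.46213822] [-0.4143589   1.12049939  0.05960118] 40.055699351278214
[445.09128966 242.52898925 185.89752426] [-3.5855553  -1.95970347 17.84967583] [-0.40955538  1.09926975 -0.03583014] 40.21484768902213
[445.04275703 242.53790273 185.84711201] [-4.65138812 -1.79789834 17.45582934] [-0.38462255  1.05106069  0.06404512] 40.52058730492473
[207.11525611 140.69262104]
```

View pics/s8.png

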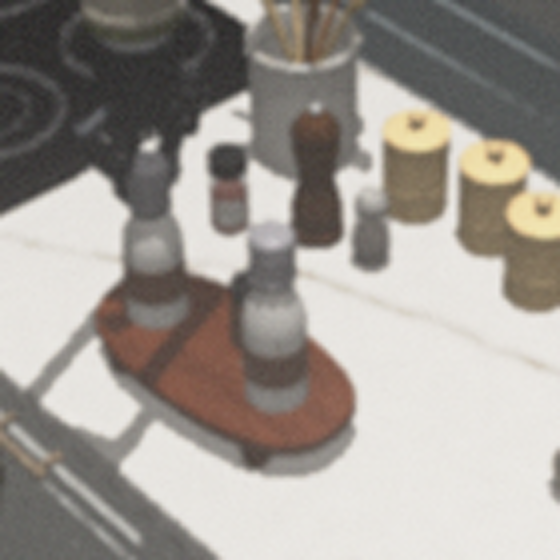

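View pics/w8.png

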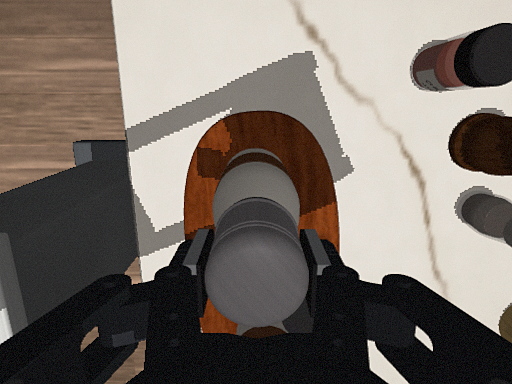

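```bash
python3 - <<'E'
from bench import hand_in, status
q=status.sense(); print(q["tool_pos"],q["ft_force"],q["qd"].round(2))
print(hand_in())
E
```

```text
[445.04275703 242.53790273 185.84711201] [-4.65138812 -1.79789834 17.45582934] [-0.03 -0.04  0.01  0.04 -0.08 -0.02]
the job is handed in; nothing more can be done
None
```

I gripped the loose cap and carried it across the front half of the worktop. I set it over the pourer down to the bead, pressed it through the click, and kept pressing until the seal bottomed out. I handed in with the arm still pressing, at about 17 s of the 58 s allowed.

- **Snap:** the force rose to about 6 N on the bead, then fell and briefly reversed to −6 N as the lip passed over it.
- **Seal:** the last 2 mm of commanded push moved the tool only about 0.1 mm, while the force rose from about 10 N to 19 N. It then held at 17.5–18.5 N for about 2 s. I estimate the mouth at 130 mm above the bottle's underside. It had gone down 10.5–11 mm from first contact with the bead; 11 mm was expected.
- **Position:** the last pictures show the bottle and the other items on the board upright, and the cap sitting the same way in the grip as before. I did not measure how far anything had moved.
- **Off-nominal:** a sideways force of about 5 N remained at the end, with 0.3° of tool tilt. I moved the tool 1 mm sideways to relieve it, but the force hardly changed. The final tool position was within about 1 mm of the bottle axis I had measured.

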